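Unlatch a board carrier from the soldering jig

ROBOT

A 6-joint arm with a two-finger parallel gripper is mounted at the origin on the work surface. World frame = base frame: x ahead of the robot, y to its left, z up, the work surface at z = 0. Lengths are in mm, angles in rad, forces in N, time in s.
With the tool pointing down it reaches from about 350 to 775 mm from the base axis. Payload 7.3 kg.
Tool frame: the origin (TCP) lies midway between the tips of the shut fingers; the grasp point (between the pads) lies 19 mm behind it (bot.tcp_to_grasp is the distance from the TCP to the grasp point, in mm); z points along the fingers, y is the line along which they close (so a half turn about z gives the same grasp; the last joint's range is limited). The gripper opens to 92 mm and grips with 3 to 60 N. Pads are 19 mm wide; open, the fingers measure 130 mm over their backs; the gripper's body (75 mm by 190 mm) begins 47 mm behind the grasp point.
Start: joints at [1.099, 0.342, 1.524, -0, 1.275, -0.146], TCP at [168.021, 497.407, 226.741] pointing down, gripper open.
Joint ranges: [-2.53, 2.53], [-0.77, 2.02], [0.04, 2.7], [-1, 4.14], [0.28, 2.66], [-3.11, 3.11]. Speed limits (rad/s): [2.57, 2.57, 3.14, 3.14, 3.14, 3.14].

INTERFACE

Orientations are given as [roll, pitch, yaw] about the fixed x, y, z axes, in that order (R = Rz(yaw) Ry(pitch) Rx(roll)).
In Python, from plant import bot, viewer gives the robot as it stands. The module is installed in compiled form; this text tells all that it offers.
- The arm moves only by the shell command python3 -m handwheel 'ROWS'. ROWS is text: rows parted by semicolons, each of 7 numbers parted by spaces: the shift along the tool's x, y, z scaled (see below), then the turn, a rotation vector about the tool's x, y, z scaled (see below), then the opening, from -1 (shut) to 1 (fully open), so that 0 is half open. In form: tx ty tz rx ry rz gripper; .... A call has 1 to 8 rows; each row is the pose to reach, as a shift and turn from the pose commanded when the call began, along the tool's axes at that moment, turning the shorter way round; what a row does not reach only later rows make up. The controller multiplies each number of a shift by 10 cm and each number of a turn by pi rad. A row lasts 1/12 s, in which the tool goes at most 41.7 mm and 7.16 degrees, less where a joint would pass 70% of its speed; a pose out of reach is approached as far as the arm can. A call with a number of a shift or a turn outside -1 to 1 is refused whole. A call with a gripper value outside its range is refused whole. The fingers move at their own pace and stop on an object; the grip force is fixed at half the most. Time passes only in rows, so rows that repeat a pose let the fingers close. It gives the time, the measured TCP pose, the force, the opening and the grip force at its end, in the units of the state.
- bot.get_obs(): the state, without advancing time (a new reading comes with each control period).
- viewer.capture(name): name is "side" or "top" or "wrist"; returns a dict with "frame" (384x512x3 uint8, red, green, blue), "fov_y" (degrees; the focal length in pixels is half the picture's height over the tangent of half this angle, whatever the lens; pixels are square), "cx", "cy" (the principal point, pixels), "T" (4x4, takes a point from camera to world coordinates). Camera axes: x right, y down, z forward; pixel columns grow to the right and rows downward; lengths in mm; the calibration is good to about 2 mm. The wrist camera is an equidistant fisheye: a pixel r from the principal point sees the ray r / f radians off the axis. A picture is of the moment at which its call begins. There is no depth.
- bot.close_job(): hands the job in; it is judged then, once.
Trained networks look in a picture, given as the dict that the camera call returned (one of the last four; its "shot" number tells which), for a name from the list of things; names that differ only in an ending like _2 or _b are one class to them, and where a whole thing is asked for, a point or a joint stands for the part that bears it (a point fixed in the world has none). Each returns a list of dicts, best first, with "score" (0 to 1); they miss things now and then, are a little off and sometimes report something else, mostly with a low value. They report only what shows in the picture. A call takes as long as a camera call. They do not tell look-alikes from the thing itself.
- viewer.recognise(target, picture): "centre" ([column, row] in pixels, amid what is visible of it).
- viewer.cut_out(target, picture): "pixels" (384x512 bool, what is visible of it) and "centre" ([column, row] in pixels, amid what is visible of it).
The state is a dict: "time": time; "joint_positions": joint angles; "dq": joint speeds; "tau": joint torques, N m; "tool_pos": TCP position; "tcp_rot": TCP orientation; "contact_force": force on the tool from outside, world axes, zero at the start; "moment": the same for the moment, N m; "grip_width": finger opening in mm; "finger_force": force on a finger pad.
Only numpy, scipy, OpenCV 4.12 (cv2) and the standard library are available. Lean on these libraries where they do the work, as an engineer would, in place of code of your own. Each camera call takes 0.05 s, during which the arm holds its last target. There are 200 camera calls.

TASK

Take the board carrier out of the soldering jig by its grip rib: press it gently back against the sprung stop until its front is free of the hooked lip, tip the front up over the lip while the tongue is still under the keeper, and draw it forward out of the keeper. Then lay it gently down flat in the cooling tray and let go, never forcing it against the jig and leaving the other things where they are.

Things in the scene. Friction and masses are not known exactly. Their poses are not given: they have to be found in the camera images.
- carrier_grip (a point): Centre of the upright grip rib of the loose grey board carrier (0.2 to 0.33 kg), 30 mm above the carrier's underside. Rib 44 mm long (carrier x), 14 mm thick (y), 48 mm tall. It stands mid on a flat panel 120 (x) x 80 (y) x 6 mm, low boards on top (to 10 mm above the underside); a tongue 40 mm wide, 6 mm thick runs 42 mm further back. Axes: x to the carrier's front, z up.
- carrier_front (a point): Middle of the carrier's lower front edge, 60 mm ahead (+x) of the rib's centre, at the underside. Axes as carrier_grip.
- carrier_tail (a point): Middle of the lower rear edge of the carrier's tongue, 102 mm behind (-x) the rib's centre, at the underside. Axes as carrier_grip. At the start the tongue lies under the keeper.
- jig: Soldering jig, fixed: base plate 245 x 110 x 8 mm, x from -150 to +95 mm; origin at the underside, x to its front (away from the robot, more or less), z up. The carrier lies on it, front the same way, inside a steel latch frame clamped somewhere along x: the frame's place along x is NOT measured and differs by up to 24 mm between starts. Carrier and jig must not press on each other by over 18 N.
- jig_front (a point): Middle of the plate's front edge, on its top face; axes as the jig. Near it stands the latch frame's lip, 70 mm wide, 12.5 mm high above the plate; its nose reaches back 31 mm and covers the carrier's front edge (nose underside 8.5 mm, top 12.5 mm above the plate). The front is free of the nose once the stop (see jig_rear) is pressed in 2.5 mm (4 N); about 4 mm (6 N) is good.
- jig_rear (a point): Middle of the plate's rear edge, on its top face; axes as the jig. Near it the latch frame has a keeper, a roof 62 mm wide over the tongue (underside 16 mm, top 21 mm above the plate), with a sprung stop inside, behind the tongue. The carrier goes back 1 to 27 mm before it meets the stop, which resists with 1 N, plus 1.2 N per mm, and is solid after 6.5 mm (9 N).
- jig_top (a point): Point on the plate's top face, 8 mm above the jig's origin; axes as the jig. With the stop pressed in 4 mm the carrier tips about its tail edge: 6 degrees lift its front over the lip, beyond about 13 the tongue jams under the keeper. 37 mm of tongue lie under the keeper then: draw the carrier forward (+x) 40 mm or more, front held high, before lifting it away.
- tray: Cooling tray, fixed: a shallow open steel tray 210 mm (x) by 135 mm (y), 14 mm tall, walls and floor 5 mm thick; origin at the centre of its underside, z up. The carrier, 162 mm long in all, lies flat on its floor, either way round (the rib's centre is then 35 mm above the tray's underside and 21 mm from the carrier's mid-length).
- flux_jar: Bystander, loose, to be left where it is: a closed amber jar, 42 mm wide, 65 mm tall.
- solder_tin: Bystander, loose, to be left where it is: an open steel tin, 72 mm wide, 60 mm tall.
- brush: Bystander, loose, to be left where it is: a brush, 160 mm long.
- screwdriver: Bystander, loose, to be left where it is: a screwdriver, 170 mm long.
- board_stack: Bystander, loose, to be left where it is: a stack of small circuit boards and card, 100 x 75 mm, 36 mm tall.
- clip_box: Bystander, loose, to be left where it is: a clear open box, 110 x 85 mm, 40 mm tall.
Things that resemble listed ones, but are neither listed nor needed, are in the scene too. Leave any purple look-alike of the part that bears carrier_grip alone.

How it is judged (in metres and radians):
On the way:
1. the carrier's front edge is above the lip while its tongue is still low under the keeper (z of carrier_front in the frame of jig above 0.0215 m and z of carrier_tail in the frame of jig below 0.018 m and x of carrier_tail in the frame of jig below -0.1 m), for 0.1 s.
At the end, for the whole second after the job is handed in: The carrier lies flat (within 0.05 rad) on the floor of the cooling tray, inside its rim (rib 32 to 38 mm above the tray's underside and within 60 mm of its centre), let go and at rest (z of carrier_grip in the frame of tray between 0.032 and 0.038 m and horizontal distance between carrier_grip and tray below 0.06 m and angle between carrier_grip's own z axis and vertical below 0.05 rad and linear speed of carrier below 0.02 m/s); the robot touches nothing.
It fails at once if the carrier is forced against the jig (more than 18 N between them) (contact force between carrier and jig above 18 N).
It fails at once if the carrier is dropped or thrown into the tray (faster than 0.4 m/s within the last 25 mm above its floor) (linear speed of carrier above 0.4 m/s and z of carrier_grip in the frame of tray below 0.06 m and horizontal distance between carrier_grip and tray below 0.1 m).
It fails at once if another thing is moved by more than 20 mm (distance of any of flux_jar, solder_tin, brush, screwdriver, board_stack, clip_box from where it was at the start of the episode above 0.02 m).
It also fails if it takes over 51 s, if anything falls off the work surface, if the arm or the gripper's body presses on something with over 40 N, if the wrist force passes 120 N, or if a joint passes its speed limit or range.

## Working session

There is one attempt and no reset: what is moved stays moved. The work goes in short steps, Python scripts to look and compute and a shell command to move; the robot and the scene stay as the last step left them, time stands still between calls to the robot, and variables do not carry over. Pictures are saved under pics/ and viewed, at most 10 in all, crops included, and the job is handed in when it is done.

```bash
mkdir -p pics; cat > h.py <<'E'
import numpy as np,cv2
from plant import bot,viewer
from scipy.spatial.transform import Rotation as R
def f(p): return 192/np.tan(np.radians(p["fov_y"]/2))
def ray(p,uv,wrist=False):
    x=(np.array(uv,float)-[p["cx"],p["cy"]])/f(p)
    if wrist:
        r=np.hypot(*x); d=np.array([*(x/max(r,1e-9)*np.sin(r)),np.cos(r)])
    else: d=np.array([*x,1.])
    T=np.array(p["T"]); return T[:3,3],T[:3,:3]@d
def at(p,uv,z,wrist=False):
    o,d=ray(p,uv,wrist); return o+d*(z-o[2])/d[2]
def proj(p,X):
    T=np.array(p["T"]); c=T[:3,:3].T@(np.array(X)-T[:3,3]); return c[:2]/c[2]*f(p)+[p["cx"],p["cy"]]
def save(p,n,crop=None,k=1):
    im=p["frame"][...,::-1]
    if crop: a,b,c,d=crop; im=im[b:d,a:c]
    cv2.imwrite("pics/"+n,cv2.resize(im,None,fx=k,fy=k,interpolation=cv2.INTER_CUBIC))
def tool():
    o=bot.get_obs(); return np.array(o["tool_pos"]),R.from_euler("xyz",o["tcp_rot"]).as_matrix()
E
python3 - <<'E'
from h import *
ps={n:viewer.capture(n) for n in("top","side")}
for n,p in ps.items():
    save(p,n+"1.png",None,1.5)
    print(n,p["fov_y"],np.round(p["T"],2).tolist())
    for t in["carrier_grip","carrier_front","carrier_tail","jig","jig_front","jig_rear","jig_top","tray"]:
        print(t,[(np.round(d["centre"]).tolist(),round(d["score"],2)) for d in viewer.recognise(t,p)[:3]])
print(bot.get_obs())
E
```

```text
top 46.58454277961658 [[-0.03, -0.99, 0.16, 381.36], [-1.0, 0.02, -0.01, 5.65], [0.01, -0.16, -0.99, 1218.42], [0.0, 0.0, 0.0, 1.0]]
carrier_grip [([174.0, 226.0], 0.81), ([273.0, 273.0], 0.57)]
carrier_front [([274.0, 271.0], 0.68)]
carrier_tail [([275.0, 273.0], 0.87), ([174.0, 229.0], 0.85), ([246.0, 218.0], 0.51)]
jig [([180.0, 254.0], 0.88)]
jig_front [([180.0, 253.0], 0.78), ([144.0, 131.0], 0.58)]
jig_rear [([180.0, 256.0], 0.86)]
jig_top [([180.0, 254.0], 0.76), ([244.0, 217.0], 0.53)]
tray [([331.0, 200.0], 0.9), ([172.0, 227.0], 0.52), ([177.0, 254.0], 0.16)]
side 47.8745312286683 [[0.81, -0.42, 0.41, 69.18], [-0.59, -0.6, 0.54, -678.66], [0.02, -0.68, -0.73, 963.03], [0.0, 0.0, 0.0, 1.0]]
carrier_grip [([203.0, 252.0], 0.78), ([196.0, 168.0], 0.64), ([149.0, 139.0], 0.42)]
carrier_front [([202.0, 255.0], 0.82), ([196.0, 171.0], 0.62)]
carrier_tail [([200.0, 170.0], 0.83), ([202.0, 253.0], 0.58)]
jig [([183.0, 186.0], 0.6), ([234.0, 205.0], 0.46)]
jig_front [([185.0, 186.0], 0.65)]
jig_rear [([184.0, 187.0], 0.71)]
jig_top [([182.0, 183.0], 0.9)]
tray [([300.0, 258.0], 0.9)]
{'time': 0.9, 'joint_positions': array([ 1.09897328e+00,  3.41994951e-01,  1.52410412e+00,  1.39797156e-05,
        1.27538667e+00, -1.45993314e-01]), 'dq': array([ 3.63570374e-05, -3.83981221e-04,  1.47303181e-03, -9.38356568e-04,
       -4.40714993e-04,  1.57121533e-04]), 'tau': array([ 3.79884932e-04, -4.31113923e+01, -2.44472069e+01,  7.18264841e-02,
        4.83753579e-02, -2.73627700e-05]), 'tool_pos': array([168.03139687, 497.40662913, 226.74169147]), 'tcp_rot': array([3.14148493e+00, 2.32157113e-06, 2.81575885e+00]), 'contact_force': array([-0.34551629,  0.17456154, -0.68375878]), 'moment': array([0.04170873, 0.01898114, 0.01133298]), 'finger_force': 0.0, 'grip_width': 91.69900141001695}
```

View pics/top1.png

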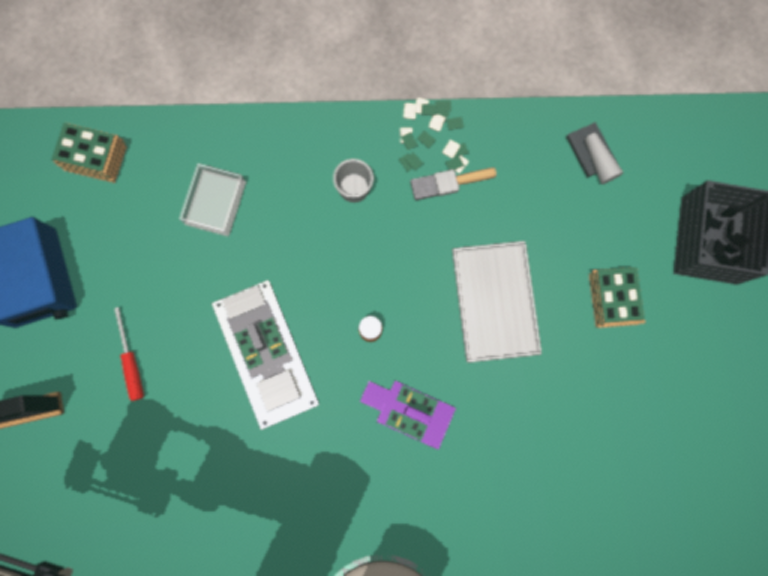

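View pics/side1.png

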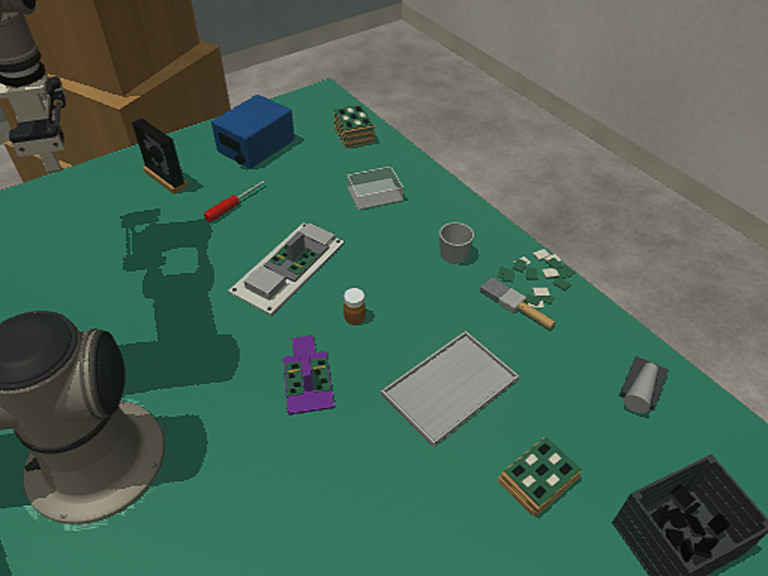

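The top view shows the grey carrier in the white jig at about (265,350) of the scaled picture, i.e. native (176,232). The purple look-alike is at (410,412) and the tray at (497,301). The grey one fits the description because it sits in the jig. I'll confirm it with a crop and measure.

```bash
python3 - <<'E'
from h import *
p=viewer.capture("top"); s=viewer.capture("side")
def best(t,p,near):
    c=[d for d in viewer.cut_out(t,p) if np.hypot(*(np.array(d["centre"])-near))<40]; return c[0] if c else None
def hull(m): 
    return np.vstack(cv2.findContours(m.astype(np.uint8),0,1)[0]).reshape(-1,2)
for n,t,near,z in[("jig","jig",(178,236),8),("tray","tray",(331,200),14)]:
    d=best(t,p,near); c=hull(d["pixels"])
    w=np.array([at(p,q,z)[:2] for q in c],np.float32)
    r=cv2.minAreaRect(w); print(n,d["pixels"].sum(),r,np.round(cv2.boxPoints(r)).tolist())
d=best("carrier_grip",p,(174,226))
c=hull(d["pixels"]); w=np.array([at(p,q,18)[:2] for q in c],np.float32)
print("carrier",d["pixels"].sum(),cv2.minAreaRect(w))
# crops side by side
a=cv2.resize(p["frame"][180:292,135:220],None,fx=5,fy=5,interpolation=cv2.INTER_CUBIC)
b=cv2.resize(s["frame"][140:215,150:235],None,fx=4.2,fy=5,interpolation=cv2.INTER_CUBIC)
b=cv2.copyMakeBorder(b,0,a.shape[0]-b.shape[0],0,0,0)
cv2.imwrite("pics/crop.png",np.hstack([a,b])[...,::-1])
E
```

```text
jig 2569 ((468.89453125, 200.5482940673828), (249.85733032226562, 115.10246276855469), 21.77973175048828) [[332.0, 208.0], [374.0, 101.0], [606.0, 193.0], [564.0, 300.0]]
tray 3835 ((552.8264770507812, -220.50985717773438), (213.2211151123047, 138.776611328125), 4.353373050689697) [[441.0, -159.0], [452.0, -298.0], [664.0, -282.0], [654.0, -143.0]]
carrier 1294 ((486.8692626953125, 206.86471557617188), (124.2231674194336, 80.32301330566406), 22.594377517700195)
```

View pics/crop.png

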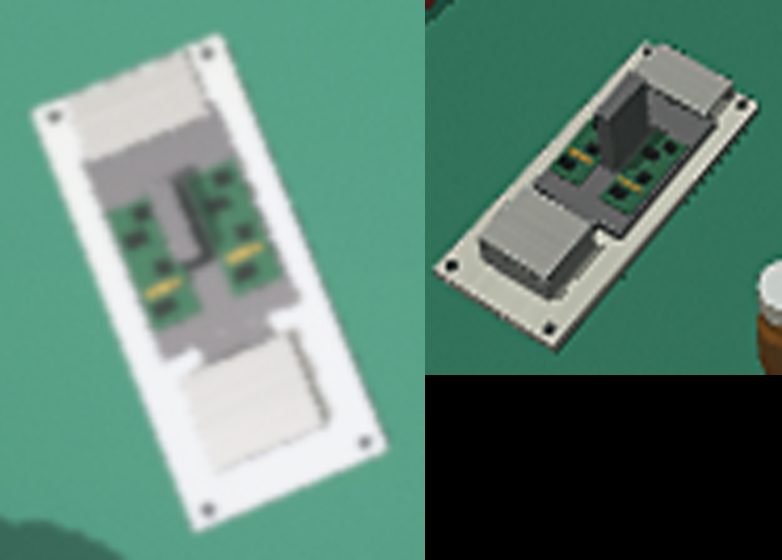

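The crop confirms it: the grey rib stands in the jig, lip towards the far end at (130,100) and the keeper near at (255,390). The rib's top is at about native (171.6,224.4) in the top view and (197,158.5) in the side view.

```bash
python3 - <<'E'
from h import *
p=viewer.capture("top"); s=viewer.capture("side")
a=at(p,(171.6,224.4),56); b=at(s,(197,158.5),56); print(a,b)
for t in [1,]:
    g=np.array([*(a[:2]+b[:2])/2,56]); print(g)
pos,M=tool(); print(pos,M)
yaw=np.radians(21.9)
# target TCP above the rib: tool y along carrier y or -y, z down
u=np.array([np.cos(yaw),np.sin(yaw),0]);v=np.array([-u[1],u[0],0])
for sg in(1,-1):
    D=np.c_[sg*u,-sg*v,[0,0,-1]]
    print(sg,"turn/pi",R.from_matrix(M.T@D).as_rotvec()/np.pi, "shift/100",M.T@(np.array([g[0],g[1],150])-pos)/100)
print("joint6",bot.get_obs()["joint_positions"])
E
```

```text
[493.6246505  205.73619068  56.        ] [502.70351011 210.20442221  56.        ]
[498.16408031 207.97030645  56.        ]
[168.01353229 497.418989   226.74426436] [[-9.47410435e-01  3.20021041e-01  3.81249894e-05]
 [ 3.20021043e-01  9.47410430e-01  9.13818244e-05]
 [-6.87590609e-06  9.87768929e-05 -9.99999995e-01]]
1 turn/pi [ 1.68018236e-05 -3.72742344e-05  7.74643347e-01] shift/100 [-4.05417216 -1.6857916   0.76730401]
-1 turn/pi [ 2.93424898e-05  1.32264913e-05 -2.25356652e-01] shift/100 [-4.05417216 -1.6857916   0.76730401]
joint6 [ 1.09901828e+00  3.42009067e-01  1.52407579e+00  7.91280257e-06
  1.27540907e+00 -1.46028652e-01]
```

```bash
python3 -m handwheel '-1 -0.42 0 0 0 0 1;-1 -0.42 0 0 0 0 1;-1 -0.42 0 0 0 0 1'; python3 -m handwheel '-1 -0.42 0.1 0 0 0 1;-1 -0.42 0.1 0 0 0 1;-1 -0.42 0.1 0 0 0 1'; python3 -m handwheel '-1 -0.42 0.1 0 0 -0.1 1;-1 -0.42 0.1 0 0 -0.1 1;-1 -0.42 0.1 0 0 -0.1 1'; python3 -m handwheel '-1 -0.42 0.3 0 0 -0.125 1;-1 -0.42 0.3 0 0 -0.125 1;-1 -0.42 0.3 0 0 -0.125 1;-1 -0.42 0.3 0 0 -0.125 1;-1 -0.42 0.3 0 0 -0.125 1'
python3 - <<'E'
from h import *
p=viewer.capture("wrist"); save(p,"w1.png",None,1.5)
print(p["fov_y"],np.round(p["T"],2).tolist()); print(tool())
yaw=np.radians(21.9);u=np.array([np.cos(yaw),np.sin(yaw),0]);v=np.array([-u[1],u[0],0])
pos,M=tool(); D=np.c_[-u,v,[0,0,-1]]
print(R.from_matrix(M.T@D).as_rotvec()/np.pi,M.T@(np.array([498,208,150])-pos)/100)
E
```

```text
time: 1.5
tool_pos: [250.9, 423.8, 226.7]
tcp_rot: [-3.141, 0.001, 2.816]
contact_force: [-0.4, 1.5, -0.1]
grip_width: 91.9
finger_force: 0.0
time: 1.75
tool_pos: [332.7, 351.5, 216.6]
tcp_rot: [-3.141, 0.001, 2.815]
contact_force: [0.2, 0.6, -0.1]
grip_width: 91.7
finger_force: 0.0
time: 2.0
tool_pos: [413.1, 280.7, 206.8]
tcp_rot: [3.141, 0.001, 3.136]
contact_force: [1.1, 1.1, -0.4]
grip_width: 91.6
finger_force: 0.0
time: 2.42
tool_pos: [512.0, 237.8, 175.7]
tcp_rot: [3.141, -0.002, -2.763]
contact_force: [-1.0, 1.0, -0.3]
grip_width: 92.4
finger_force: 0.0
65.70646984690485 [[-0.37, 0.89, 0.26, 441.85], [0.93, 0.35, 0.1, 209.7], [0.0, 0.28, -0.96, 333.59], [0.0, 0.0, 0.0, 1.0]]
(array([511.10641194, 238.6471874 , 176.26297723]), array([[-9.29292234e-01, -3.69342473e-01, -1.44292730e-03],
       [-3.69342843e-01,  9.29293207e-01, -1.11895204e-05],
       [ 1.34503531e-03,  5.22536539e-04, -9.99998959e-01]]))
[ 0.00016717 -0.00042781 -0.00124947] [ 0.23463682 -0.23653192  0.26282204]
```

View pics/w1.png

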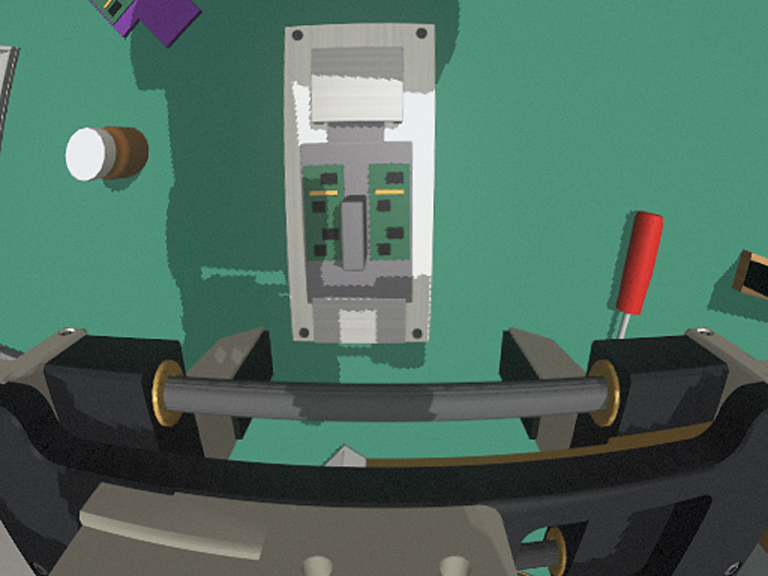

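The wrist picture shows the jig upright with the keeper at the top (357,85), the lip at the bottom (357,320), and the rib top spanning x 343–366, y 197–269 (scaled).

```bash
python3 - <<'E'
from h import *
p=viewer.capture("wrist")
q=lambda u,v,z: at(p,(u/1.5,v/1.5),z,True)
C=[q(286,26,8),q(436,24,8),q(428,342,8),q(292,341,8)]
rear=(C[0]+C[1])/2; front=(C[2]+C[3])/2; d=front-rear
print("plate",np.round(C,1).tolist(),np.linalg.norm(d),np.degrees(np.arctan2(d[1],d[0])))
a,b=q(354.5,197,56),q(354.5,269,56); g=(a+b)/2; e=b-a
print("rib",g,np.linalg.norm(e),np.degrees(np.arctan2(e[1],e[0])))
yaw=np.arctan2(d[1],d[0]); u=np.array([np.cos(yaw),np.sin(yaw),0]);v=np.array([-u[1],u[0],0])
O=rear+u*150; print("jig origin",O,"rib in jig",(g-O)@u,(g-O)@v)
pa=q(357,143,14); print("panel rear in jig",(pa-O)@u, "keeper front",(q(357,122,29)-O)@u,"keeper rear",(q(357,47,29)-O)@u,"lip nose",(q(357,299,20)-O)@u,"front",(q(357,341,20)-O)@u)
pos,M=tool(); D=np.c_[-u,v,[0,0,-1]]
print(pos,R.from_matrix(M.T@D).as_rotvec()/np.pi,M.T@(np.array([g[0],g[1],60])-pos)/100)
E
```

```text
plate [[374.2, 105.8, 8.0], [334.5, 208.0, 8.0], [563.2, 296.0, 8.0], [603.4, 193.9, 8.0]] 245.27164229641906 21.030500706563128
rib [493.7626575  210.58289611  56.        ] 46.47878135957114 20.814422853305356
jig origin [494.36564615 210.73286788   8.        ] rib in jig -0.6166428918091725 0.0764093689262616
panel rear in jig -58.81832723351145 keeper front -72.83276938427375 keeper rear -125.67324799150992 lip nose 55.03951658826158 front 89.14143975090325
[510.69737517 239.16709672 176.77168848] [ 0.00013509 -0.00018379  0.0038994 ] [ 0.26247866 -0.20332053  1.16778104]
```

```bash
python3 -m handwheel '0.26 -0.2 0.4 0 0 0.004 0;0.26 -0.2 0.7 0 0 0.004 0;0.26 -0.2 0.85 0 0 0.004 0;0.26 -0.2 0.85 0 0 0.004 0;0.26 -0.2 0.85 0 0 0.004 0'
python3 - <<'E'
from h import *
p=viewer.capture("wrist");save(p,"w2.png",None,1.5)
yaw=np.radians(21);u=np.array([np.cos(yaw),np.sin(yaw),0]);v=np.array([-u[1],u[0],0])
pos,M=tool(); D=np.c_[-u,v,[0,0,-1]]
print(pos,R.from_matrix(M.T@D).as_rotvec()/np.pi,M.T@(np.array([493.8,210.5,24])-pos)/100)
E
```

```text
time: 2.93
tool_pos: [494.1, 211.5, 92.3]
tcp_rot: [3.141, -0.0, -2.773]
contact_force: [0.3, -0.2, 0.6]
grip_width: 63.1
finger_force: 0.0
[495.11814343 211.69500171  93.30210857] [-2.29264238e-05  7.77610010e-04  8.21698804e-04] [ 0.01829787 -0.00633756  0.69297893]
```

View pics/w2.png

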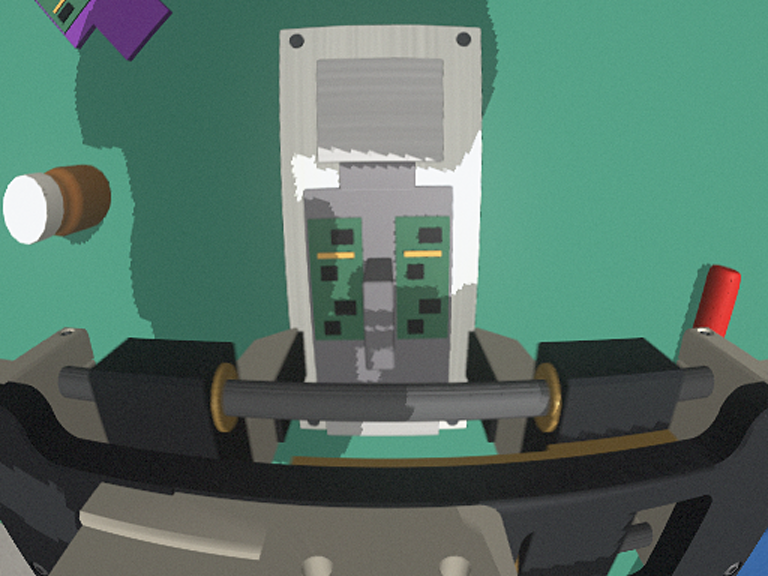

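The rib sits midway between the fingers at (379,320), so I descend and close.

```bash
python3 -m handwheel '0.01 -0.005 0.35 0 0 0 -0.2;0.01 -0.005 0.6 0 0 0 -0.3;0.01 -0.005 0.69 0 0 0 -0.3;0.01 -0.005 0.69 0 0 0 -0.3;0.01 -0.005 0.69 0 0 0 -0.3'; python3 -m handwheel '0 0 0 0 0 0 -1;0 0 0 0 0 0 -1;0 0 0 0 0 0 -1;0 0 0 0 0 0 -1;0 0 0 0 0 0 -1;0 0 0 0 0 0 -1'
```

```text
time: 3.4
tool_pos: [494.9, 210.4, 24.2]
tcp_rot: [-3.141, 0.002, -2.773]
contact_force: [-0.4, 0.1, 0.4]
grip_width: 32.7
finger_force: 0.0
time: 3.9
tool_pos: [495.0, 209.9, 24.0]
tcp_rot: [-3.141, 0.003, -2.773]
contact_force: [0.0, -1.3, 6.7]
grip_width: 13.8
finger_force: 29.9
```

```bash
python3 -m handwheel '0 0 -0.005 0 0 0 -1;0 0 -0.005 0 0 0 -1;0 0 -0.005 0 0 0 -1'; python3 -m handwheel '0.01 0 -0.002 0 0 0 -1;0.02 0 -0.002 0 0 0 -1;0.02 0 -0.002 0 0 0 -1'
```

```text
time: 4.15
tool_pos: [494.8, 209.9, 24.0]
tcp_rot: [-3.141, 0.002, -2.773]
contact_force: [0.5, -0.6, 6.3]
grip_width: 14.0
finger_force: 29.9
time: 4.4
tool_pos: [493.1, 209.4, 24.0]
tcp_rot: [-3.141, 0.003, -2.773]
contact_force: [3.2, 1.3, 4.5]
grip_width: 13.5
finger_force: 29.9
```

```bash
python3 -m handwheel '0 0 -0.006 0 0 0 -1;0.01 0 -0.01 0 0 0 -1;0.01 0 -0.01 0 0 0 -1'; python3 -m handwheel '0.01 0 0 0 0 0 -1;0.02 0 0 0 0 0 -1;0.02 0 0 0 0 0 -1'
```

```text
time: 4.65
tool_pos: [490.6, 208.6, 24.1]
tcp_rot: [3.141, -0.001, -2.773]
contact_force: [0.6, 0.5, 0.9]
grip_width: 14.0
finger_force: 29.9
time: 4.9
tool_pos: [489.1, 208.0, 24.1]
tcp_rot: [3.141, -0.0, -2.773]
contact_force: [3.4, 1.1, -3.8]
grip_width: 13.6
finger_force: 29.9
```

```bash
python3 -m handwheel '0.01 0 0.003 0 0 0 -1;0.02 0 0.003 0 0 0 -1;0.02 0 0.003 0 0 0 -1'; python3 -m handwheel '0.01 0 0 0 0 0 -1;0.02 0 0 0 0 0 -1;0.02 0 0 0 0 0 -1;0.02 0 0 0 0 0 -1'
```

```text
time: 5.15
tool_pos: [487.8, 207.4, 24.2]
tcp_rot: [3.142, 0.001, -2.773]
contact_force: [5.5, 2.4, -2.4]
grip_width: 13.9
finger_force: 29.9
time: 5.48
tool_pos: [486.7, 207.0, 24.4]
tcp_rot: [-3.142, 0.003, -2.773]
contact_force: [5.9, 2.7, -2.9]
grip_width: 14.0
finger_force: 29.9
```

```bash
python3 -m handwheel '0.003 0 -0.02 0 -0.006 0 -1;0.007 0 -0.04 0 -0.0125 0 -1;0.007 0 -0.04 0 -0.0125 0 -1;0.007 0 -0.04 0 -0.0125 0 -1'
```

```text
time: 5.82
tool_pos: [486.0, 206.6, 28.6]
tcp_rot: [-3.141, 0.042, -2.773]
contact_force: [6.4, 3.0, -3.1]
grip_width: 13.8
finger_force: 29.9
```

```bash
python3 -c "
from h import *
p=viewer.capture('wrist');save(p,'w3.png',None,1.5)
o=bot.get_obs();print(o['contact_force'],o['moment'],o['tool_pos'],o['tcp_rot'])"
```

```text
[ 6.0150544   3.57212461 -3.4491912 ] [ 0.64565113 -1.18910987 -0.02218776] [486.07853121 206.63912223  28.54187679] [-3.14150215  0.04234331 -2.77341194]
```

View pics/w3.png

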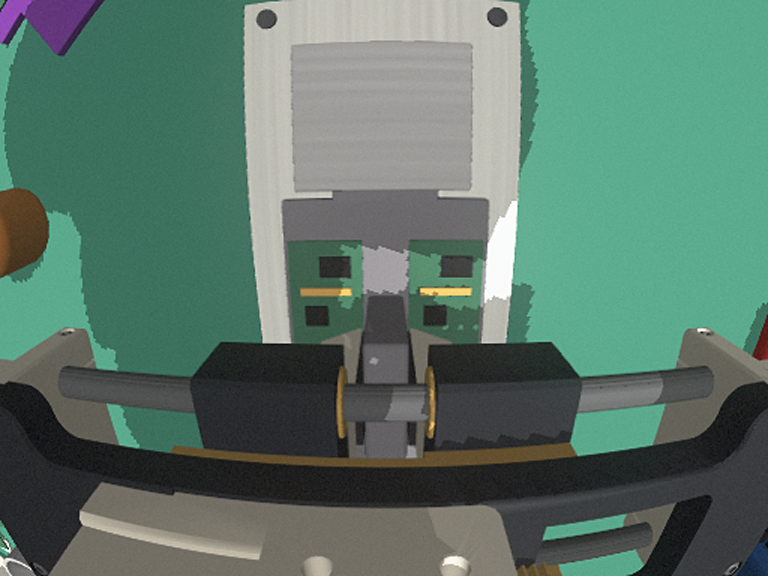

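Still moving freely: the force is about 7 N along the spring, and the tongue is under the keeper at (382,190). I tip on to 9°.

```bash
python3 -m handwheel '0.007 0 -0.04 0 -0.0125 0 -1;0.007 0 -0.04 0 -0.0125 0 -1'; python3 -m handwheel '0.008 0 -0.04 0 -0.0125 0 -1;0.018 0 -0.08 0 -0.025 0 -1;0.018 0 -0.08 0 -0.025 0 -1;0.018 0 -0.08 0 -0.025 0 -1'
python3 -c "
from h import *
p=viewer.capture('side');save(p,'s2.png',(130,110,250,220),5)
print(bot.get_obs()['tool_pos'],bot.get_obs()['tcp_rot'],bot.get_obs()['contact_force'])"
```

```text
time: 6.03
tool_pos: [484.6, 206.2, 32.7]
tcp_rot: [-3.141, 0.082, -2.773]
contact_force: [6.1, 2.9, -4.5]
grip_width: 13.6
finger_force: 30.0
time: 6.37
tool_pos: [483.1, 205.3, 40.7]
tcp_rot: [-3.141, 0.161, -2.773]
contact_force: [6.6, 3.1, -3.5]
grip_width: 14.2
finger_force: 30.0
[483.18148535 205.37727823  40.62991215] [-3.14119783  0.16024099 -2.77321391] [ 6.48385357  3.03452142 -3.85437324]
```

View pics/s2.png

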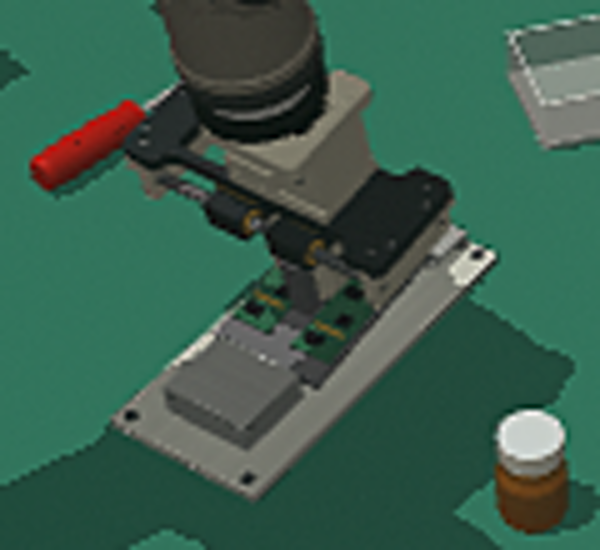

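```bash
python3 -m handwheel '-0.04 0 0 0 0 0 -1;-0.09 0 0.007 0 0 0 -1;-0.15 0 0.016 0 0 0 -1;-0.2 0 0.024 0 0 0 -1;-0.2 0 0.024 0 0 0 -1'; python3 -m handwheel '-0.06 0 0.009 0 0 0 -1;-0.12 0 0.018 0 0 0 -1;-0.18 0 0.026 0 0 0 -1;-0.24 0 0.034 0 0 0 -1;-0.3 0 0.044 0 0 0 -1;-0.3 0 0.044 0 0 0 -1'
```

```text
time: 6.83
tool_pos: [501.0, 212.5, 40.3]
tcp_rot: [3.141, 0.156, -2.773]
contact_force: [0.4, 0.7, -3.1]
grip_width: 14.3
finger_force: 30.0
time: 7.33
tool_pos: [530.5, 223.8, 41.3]
tcp_rot: [-3.141, 0.159, -2.773]
contact_force: [-0.9, 0.1, -2.6]
grip_width: 13.8
finger_force: 30.0
```

Clear of the keeper. I lift it, level it and move it over to the tray.

```bash
python3 -m handwheel '-0.07 0 -0.12 0 0 0 -1;-0.14 0 -0.35 0 0 0 -1;-0.24 0 -0.6 0 0 0 -1;-0.34 0 -0.9 0 0 0 -1;-0.34 0 -0.9 0 0 0 -1'; python3 -m handwheel '0 0 0 0 0.025 0 -1;0 0 0 0 0.0503 0 -1;0 0 0 0 0.0503 0 -1;0 0 0 0 0.0503 0 -1'
python3 - <<'E'
from h import *
p=viewer.capture("side");save(p,"s3.png",(150,90,270,200),5)
t=viewer.cut_out("tray",p)[0]; c=np.vstack(cv2.findContours(t["pixels"].astype(np.uint8),0,1)[0]).reshape(-1,2)
r=cv2.minAreaRect(np.array([at(p,q,14)[:2] for q in c],np.float32)); print("tray side",t["score"],r)
pos,M=tool(); ya=np.radians(4.35);u=np.array([np.cos(ya),np.sin(ya),0]);v=np.array([-u[1],u[0],0])
print(pos,bot.get_obs()["tcp_rot"],bot.get_obs()["contact_force"])
print(R.from_matrix(M.T@np.c_[-u,v,[0,0,-1]]).as_rotvec()/np.pi,M.T@(np.array([573.7,-218.9,pos[2]])-pos)/100)
E
```

```text
time: 7.75
tool_pos: [551.2, 231.5, 141.8]
tcp_rot: [-3.14, 0.169, -2.773]
contact_force: [0.9, 0.7, -1.2]
grip_width: 13.8
finger_force: 30.0
time: 8.08
tool_pos: [547.4, 230.4, 134.2]
tcp_rot: [3.141, -0.0, -2.773]
contact_force: [-1.2, 0.3, -2.9]
grip_width: 14.1
finger_force: 30.0
tray side 0.81 ((553.5026245117188, -227.85276794433594), (218.07754516601562, 141.83253479003906), 5.3040080070495605)
[546.38112662 230.18735362 134.39488347] [ 3.14128826e+00 -9.42418093e-04 -2.77300302e+00] [ 0.35223482  0.45933508 -2.86348359]
[ 5.23014921e-05 -3.12015211e-04  9.31590037e-02] [ 1.36322139e+00 -4.28768057e+00 -2.04174254e-05]
```

View pics/s3.png

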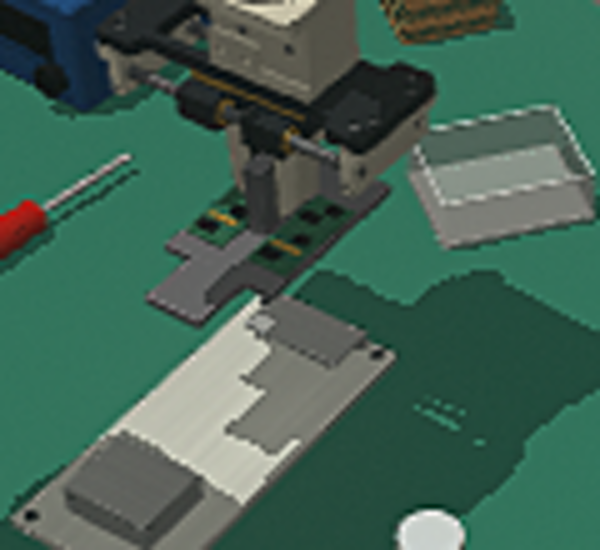

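The carrier hangs level and clear of the jig, with its underside at about (270,260).

```bash
for i in 1; do :; done; python3 -m handwheel '0.06 -0.2 0 0 0 0 -1;0.15 -0.5 0 0 0 0 -1;0.27 -0.86 0 0 0 0 -1'|head -2; python3 -m handwheel '0.09 -0.29 0 0 0 0 -1;0.18 -0.58 0 0 0 0 -1;0.27 -0.86 0 0 0 0 -1'|head -2; python3 -m handwheel '0.09 -0.29 0 0 0 0 -1;0.18 -0.58 0 0 0 0 -1;0.27 -0.86 0 0 0 0 -1'|head -2; python3 -m handwheel '0.09 -0.29 0 0 0 0 -1;0.18 -0.58 0 0 0 0 -1;0.27 -0.86 0 0 0 0 -1'|head -2;  python3 -m handwheel '0.1 -0.3 0 0 0 0.025 -1;0.18 -0.58 0 0 0 0.05 -1;0.25 -0.75 0 0 0 0.075 -1;0.27 -0.86 0 0 0 0.093 -1;0.27 -0.86 0 0 0 0.093 -1;0.27 -0.86 0 0 0 0.093 -1'
python3 - <<'E'
from h import *
p=viewer.capture("wrist");save(p,"w4.png",None,1.5)
pos,M=tool(); ya=np.radians(4.35);u=np.array([np.cos(ya),np.sin(ya),0]);v=np.array([-u[1],u[0],0])
print(pos,bot.get_obs()["tcp_rot"],bot.get_obs()["contact_force"])
print(R.from_matrix(M.T@np.c_[-u,v,[0,0,-1]]).as_rotvec()/np.pi,M.T@(np.array([573.7,-219.9,pos[2]])-pos)/100)
E
```

```text
time: 8.43
tool_pos: [552.0, 140.9, 135.0]
time: 8.68
tool_pos: [557.8, 48.9, 135.2]
time: 8.93
tool_pos: [563.7, -41.0, 135.3]
time: 9.18
tool_pos: [569.5, -130.8, 135.3]
time: 9.68
tool_pos: [575.4, -219.3, 135.0]
tcp_rot: [3.141, -0.001, -3.065]
contact_force: [0.4, 0.1, -3.7]
grip_width: 13.8
finger_force: 30.0
[ 575.50094015 -218.57731285  135.12024393] [ 3.14110111e+00 -1.01640667e-03 -3.06343960e+00] [ 0.95675156  0.01309427 -2.57602286]
[ 0.0001561  -0.00032371  0.00071014] [ 1.89870882e-02 -1.17804486e-02  1.35080025e-05]
```

View pics/w4.png

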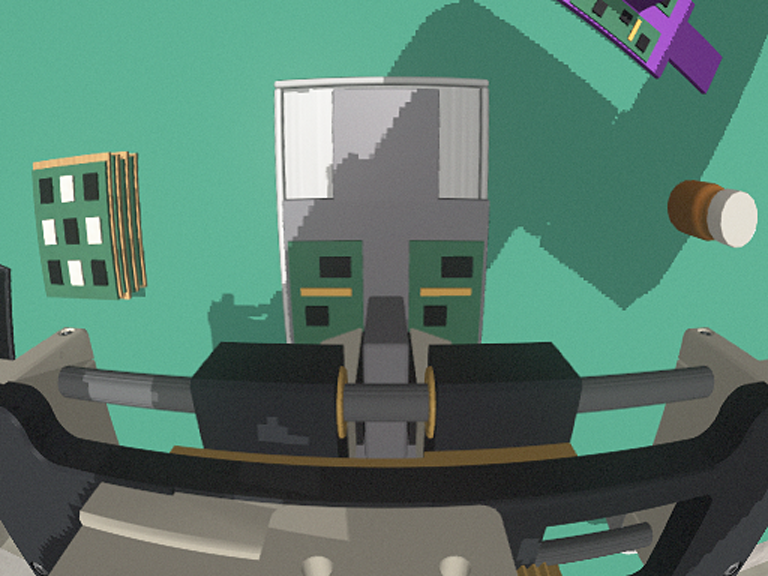

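The carrier is aligned over the tray: tray edges at columns 276–489 and the carrier centred at 386. I lower it.

```bash
python3 -m handwheel '0.02 -0.01 0.2 0 0 0 -1;0.02 -0.01 0.45 0 0 0 -1;0.02 -0.01 0.65 0 0 0 -1;0.02 -0.01 0.8 0 0 0 -1;0.02 -0.01 0.9 0 0 0 -1;0.02 -0.01 0.95 0 0 0 -1;0.02 -0.01 1 0 0 0 -1;0.02 -0.01 1 0 0 0 -1'; python3 -m handwheel '0 0 0.03 0 0 0 -1;0 0 0.06 0 0 0 -1;0 0 0.09 0 0 0 -1;0 0 0.11 0 0 0 -1;0 0 0.11 0 0 0 -1;0 0 0.11 0 0 0 -1'
```

```text
time: 10.4
tool_pos: [574.1, -220.1, 35.1]
tcp_rot: [-3.142, -0.001, -3.064]
contact_force: [-0.4, 0.1, -2.9]
grip_width: 13.7
finger_force: 30.0
time: 10.9
tool_pos: [574.0, -220.6, 24.3]
tcp_rot: [-3.141, -0.001, -3.065]
contact_force: [0.1, -0.0, -2.9]
grip_width: 13.8
finger_force: 30.0
```

```bash
python3 -m handwheel '0 0 0.007 0 0 0 -1;0 0 0.015 0 0 0 -1;0 0 0.015 0 0 0 -1;0 0 0.015 0 0 0 -1'; python3 -m handwheel '0 0 0.007 0 0 0 -1;0 0 0.015 0 0 0 -1;0 0 0.015 0 0 0 -1;0 0 0.015 0 0 0 -1'
```

```text
time: 11.23
tool_pos: [574.1, -220.6, 22.9]
tcp_rot: [-3.141, -0.001, -3.065]
contact_force: [-0.4, 0.7, -2.5]
grip_width: 14.0
finger_force: 30.0
time: 11.57
tool_pos: [574.1, -220.6, 21.3]
tcp_rot: [-3.141, -0.001, -3.065]
contact_force: [0.3, 0.5, -2.2]
grip_width: 13.8
finger_force: 30.0
```

```bash
python3 -m handwheel '0 0 0.005 0 0 0 -1;0 0 0.01 0 0 0 -1;0 0 0.01 0 0 0 -1;0 0 0.01 0 0 0 -1'
```

```text
time: 11.9
tool_pos: [574.2, -220.7, 21.0]
tcp_rot: [-3.141, -0.0, -3.065]
contact_force: [-1.8, 1.0, 6.0]
grip_width: 13.7
finger_force: 30.0
```

Contact: the tray floor now carries it. I open a little, rise and check.

```bash
python3 -m handwheel '0 0 -0.005 0 0 0 -0.8;0 0 -0.005 0 0 0 -0.6;0 0 -0.005 0 0 0 -0.3;0 0 -0.005 0 0 0 -0.3;0 0 -0.005 0 0 0 -0.3;0 0 -0.005 0 0 0 -0.3'; python3 -m handwheel '0 0 -0.1 0 0 0 -0.3;0 0 -0.3 0 0 0 -0.3;0 0 -0.6 0 0 0 -0.3;0 0 -0.9 0 0 0 -0.3;0 0 -0.9 0 0 0 -0.3;0 0 -0.9 0 0 0 -0.3'
python3 -c "
from h import *
p=viewer.capture('side');save(p,'s5.png',(230,190,370,310),5)"
```

```text
time: 12.4
tool_pos: [574.1, -220.7, 20.7]
tcp_rot: [-3.141, -0.001, -3.065]
contact_force: [-0.6, -0.0, 0.4]
grip_width: 32.1
finger_force: 0.0
time: 12.9
tool_pos: [575.3, -221.2, 113.6]
tcp_rot: [-3.139, 0.003, -3.065]
contact_force: [0.3, 0.5, -0.9]
grip_width: 32.3
finger_force: 0.0
```

View pics/s5.png

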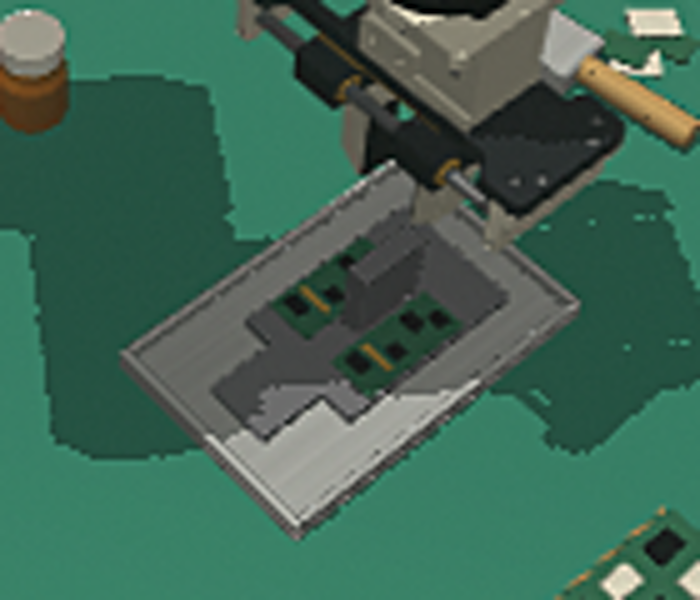

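The carrier lies flat inside the tray rim, centred around (355,330) in the crop, and the gripper is clear of it. I hand the job in.

```bash
python3 -c "
from plant import bot
print(bot.close_job())"
```

```text
the job is handed in; nothing more can be done
None
```

The carrier came out of the jig over the lip and lies flat in the cooling tray, let go. I handed the job in at about 13 s; no verdict was returned, and I saw no force near the limits and no other thing moved.

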